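# Release the cam and push the strip jig's carriage home

### The arm

A 6-joint arm with a two-finger parallel gripper is mounted at the origin on the work surface. World frame = base frame: x ahead of the robot, y to its left, z up, the work surface at z = 0. Lengths are in mm, angles in degrees, forces in N, time in s.
With the tool pointing down it reaches from about 350 to 850 mm from the base axis. Payload 8.1 kg.
Tool frame: the origin (TCP) lies at the very end of the fingers, on their centre line; the grasp point (between the pads) lies 19 mm behind it (r.grip_point_offset is the distance from the TCP to the grasp point, in mm); z points along the fingers, y is the line along which they close (so a half turn about z gives the same grasp; the last joint's range is limited). The gripper opens to 85 mm and grips with 20 to 120 N. Pads are 22 mm wide; open, the fingers measure 114 mm over their backs; the gripper's body (76 mm by 85 mm) begins 54 mm behind the grasp point. The pads swing forward as they close: fully open they stand 13 mm farther back than shut.
Start: joints at [-68.606, 7.471, 85.268, -0, 87.261, -4.893], TCP at [265.743, -537.946, 231.292] pointing down, gripper open.
Joint ranges: [-169.43, 169.43], [-51.17, 129.36], [1.28, 143.12], [-76.62, 256.62], [0, 156.53], [-152.29, 152.29]. Speed limits (degrees/s): [136.94, 136.94, 159.86, 180, 180, 180].

### API

Orientations are given as [roll, pitch, yaw] about the fixed x, y, z axes, in that order (R = Rz(yaw) Ry(pitch) Rx(roll)).
In Python, from bench import status, eyes, r gives the robot as it stands.
- The arm moves only by the shell command python3 -m handwheel 'ROWS' [FORCE]. ROWS is a JSON object whose one key "series" holds a list that holds one entry, the list of rows, each a list of 7 numbers: the shift along the tool's x, y, z in cm, then the turn, a rotation vector about the tool's x, y, z in rad, then the opening, from 0 (shut) to 1 (fully open). In form: {"series": [[[tx, ty, tz, rx, ry, rz, claw], ...]]}. A call has 1 to 12 rows; each row is the pose to reach, as a shift and turn from the pose commanded when the call began, along the tool's axes at that moment; what a row does not reach only later rows make up. A row lasts 1/8 s, in which the tool goes at most 62.5 mm and 10.7 degrees, less where a joint would pass 70% of its speed; a pose out of reach is approached as far as the arm can. A call with a gripper value outside its range is refused whole. The fingers move at their own pace and stop on an object; FORCE is the grip in N (left out, the last holds). Time passes only in rows, so rows that repeat a pose let the fingers close. It gives the time, the measured TCP pose, the force, the opening and the grip force at its end, in the units of the state.
- status.sense(): the state, without advancing time (a new reading comes with each control period).
- eyes.snapshot(name): name is "scene" or "top"; returns a dict with "img" (400x640x3 uint8, red, green, blue), "mtx" (3x3 intrinsics, pixels), "k1" (the pictures are not rectified: a ray, as slopes to the right and down, at radius r is drawn at 1 + k1 r^2 times it, then the intrinsics apply), "R" (3x3) and "t" (3): a world point X has camera coordinates R X + t. Camera axes: x right, y down, z forward; pixel columns grow to the right and rows downward; lengths in mm; the calibration is good to about 2 mm. A picture is of the moment at which its call begins. There is no depth.
- r.hand_in(): hands the job in; it is judged then, once.
The state is a dict: "time": time; "joint_pos": joint angles; "qd": joint speeds; "joint_efforts": joint torques, N m; "tool_pos": TCP position; "tcp_rot": TCP orientation; "ft_force": force on the tool from outside, world axes, zero at the start; "wrist_torque": the same for the moment, N m; "finger_gap": finger opening in mm; "grip_force": force on a finger pad.
Only numpy, scipy, OpenCV 4.12 (cv2) and the standard library are available. Lean on these libraries where they do the work, as an engineer would, in place of code of your own. Each camera call takes 0.05 s, during which the arm holds its last target. There are 200 camera calls.

### The job

On the strip jig, push the cam's red knob round with the outside of your closed fingers until the cam stands at its low point (lever pointing straight forward, away from the carriage); only then push the blue carriage forward by its rear plate until it is fully home against the two yellow stops. Only push: never take the knob or the plate between the fingers, do not force the carriage against the cam, and leave the other things on the table alone.

Things in the scene. Friction and masses are not known exactly. Their poses are not given: they have to be found in the camera images.
- jig: Strip jig, bolted down: grey base plate 255 x 140 x 12 mm. Origin on the table under the cam pivot; x = forward (the way the carriage goes, roughly to the robot's left), z up. The plate runs from x -140 to +115 mm. Two yellow front stops (24 mm wide, tops 34 mm above the table) begin 90 mm ahead of the pivot, 56 mm to either side. Place and direction vary.
- cam (a joint): Angle (rad) of the steel eccentric cam. 0 = low point: thin side (white dot) faces the carriage, lever points along the jig's +x. Positive = lever anticlockwise from above. Starts 1.3 to 2.2; range -1.0 to 2.6, no catch at 0; stays where left; takes 3 to 4 N at the knob. Its disc (60 mm across, centre 16 mm off the pivot towards the lever) bars the carriage unless within 0.35 of 0.
- knob (a point): Middle of the red upright knob at the end of the cam's lever: a cylinder 18 mm across, from 34 to 90 mm above the table (this point at 62 mm), 95 mm from the pivot. The dark lever bar under it is 16 mm wide, its top 34 mm above the table. Nothing else in the knob's swing is higher than 34 mm except the carriage's push plate.
- carriage (a joint): Travel (m) of the blue carriage along the jig's +x. Starts 0 to 0.010; 0.045 = home, a hard end where its two aluminium fork arms meet the yellow stops. Takes about 4 N; stays where left. Its flat nose is 60 mm behind the cam pivot at 0, 15 mm behind it at home; body 124 mm wide, top 30 mm above the table.
- push_plate (a point): Centre of the rear face (looking to the jig's -x; the face to push) of the blue upright plate at the back of the carriage: 62 mm above the table, on the jig's centre line, 120 mm behind the cam pivot at carriage 0. The plate is 70 mm wide, 10 mm thick, top 84 mm above the table.
- bush: Bystander, leave alone: brass bush, a ring 30 mm across and 32 mm high, standing beside the jig. Origin at its underside, centre.
- copper_cup: Bystander, leave alone: copper cup, 68 mm across, 65 mm high, standing just beyond the front of the jig. Origin at its underside, centre.
- wrench: Bystander, leave alone: steel wrench, 160 mm long, lying beside the jig. Origin at its underside, mid-length.
- screwdriver: Bystander, leave alone: yellow-handled screwdriver, 190 mm long, lying on the left of the table. Origin at its underside, mid-length.
- tub: Bystander, leave alone: white plastic bowl, 116 mm across, 55 mm high, on the left of the table. Origin at its underside, centre.
- jar: Bystander, leave alone: amber glass jar with black cap, 60 mm across, 85 mm high, on the right of the table. Origin at its underside, centre.

How it is judged:
By the outcome, as a careful person would: the job done as asked, in the order asked, and still so for the second after the job is handed in, with the robot touching nothing.
It also fails if it takes over 66 s, if anything falls off the work surface, if the arm or the gripper's body presses on something with over 40 N, if the wrist force passes 120 N, or if a joint passes its speed limit or range.

## Working session

There is one attempt and no reset: what is moved stays moved. The work goes in short steps, Python scripts to look and compute and a shell command to move; the robot and the scene stay as the last step left them, time stands still between calls to the robot, and variables do not carry over. Pictures are saved under pics/ and viewed, at most 10 in all, crops included, and the job is handed in when it is done.

```bash
mkdir -p pics
cat > h.py <<'E'
import numpy as np, cv2
from bench import status, eyes, r
def snap(n,f=None):
    s=eyes.snapshot(n)
    if f: cv2.imwrite('pics/'+f,s['img'][:,:,::-1])
    return s
def ray(s,u,v):
    K=np.array(s['mtx']);k=s['k1']
    d=np.array([(u-K[0,2])/K[0,0],(v-K[1,2])/K[1,1]]);x=d.copy()
    for _ in range(30): x=d/(1+k*(x@x))
    R=np.array(s['R']);t=np.array(s['t'])
    return -R.T@t, R.T@np.array([x[0],x[1],1.])
def onz(s,u,v,z):
    c,d=ray(s,u,v); return c+d*(z-c[2])/d[2]
def blobs(s,lo,hi,amin=20):
    h=cv2.cvtColor(s['img'],cv2.COLOR_RGB2HSV)
    m=cv2.inRange(h,np.array(lo),np.array(hi))
    n,l,st,c=cv2.connectedComponentsWithStats(m)
    return [(st[i],c[i],l==i) for i in range(1,n) if st[i][4]>=amin]
E
python3 - <<'E'
from h import *
for n in('scene','top'):
    s=snap(n,n+'1.png'); print(n,(-np.array(s['R']).T@np.array(s['t'])).round())
    for nm,lo,hi in(('red',(0,150,80),(6,255,255)),('red2',(174,150,80),(180,255,255)),('blue',(100,120,50),(125,255,255)),('yel',(22,140,100),(34,255,255))):
        for st,c,_ in blobs(s,lo,hi): print(nm,st,c.round(1))
print(status.sense())
E
```

```text
scene [1064. -454. 1061.]
red [440   0  14   3  34] [446.3   0.8]
red [266 249   7  17  81] [268.9 256.8]
blue [ 348    0   71   36 1000] [386.   15.5]
blue [427  34  15  23 236] [434.2  45.2]
blue [524  59  37  62 786] [541.3  90.7]
blue [ 282  263   56   33 1305] [309.6 280. ]
yel [ 541    0   99   77 3951] [608.2  28.2]
yel [359 107  25  23 215] [370.9 118.3]
yel [319 207   8   7  44] [322.6 209.9]
yel [274 211   9   8  62] [278.  214.3]
top [ 476.    7. 1197.]
red [365 204   8   7  40] [368.3 207.2]
blue [325 156  48  42 989] [349.5 175.2]
blue [  0 243  29  19 461] [ 13.1 252.3]
blue [  0 368  12  17 168] [  5.1 375.5]
blue [ 26 387  23  13 157] [ 39.9 395.1]
yel [560   0  80  11 432] [611.9   3. ]
yel [289 218  10   9  53] [293.3 221.7]
yel [324 241  10   9  53] [328.7 244.7]
yel [166 265  12  36 331] [171.5 282.3]
{'time': 0.1, 'joint_pos': array([-6.86054115e+01,  7.51117814e+00,  8.53233165e+01, -4.20944233e-04,
        8.72617813e+01, -4.89260967e+00]), 'qd': array([-0.14597909, -0.07698465, -0.13709622,  0.01159635, -0.08948682,
       -0.02160636]), 'joint_efforts': array([ 2.09088676e-04, -5.70952249e+01, -5.01942515e+01, -2.09405371e-04,
        8.09165445e-03, -1.16349077e-05]), 'tool_pos': array([ 265.56222297, -537.4755344 ,  230.34254039]), 'tcp_rot': array([-1.79904039e+02, -7.79232039e-03,  2.62872121e+01]), 'ft_force': array([-0.81571446, -0.73484039, -0.02904884]), 'wrist_torque': array([-0.0285069 , -0.00583346, -0.03998919]), 'grip_force': 0.0, 'finger_gap': 85.46019781394965}
```

View pics/top1.png

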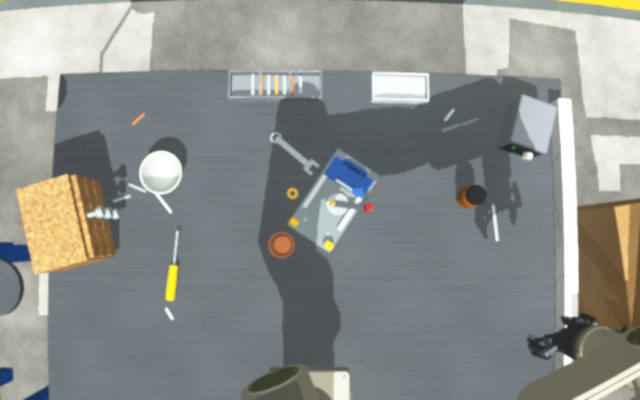

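View pics/scene1.png

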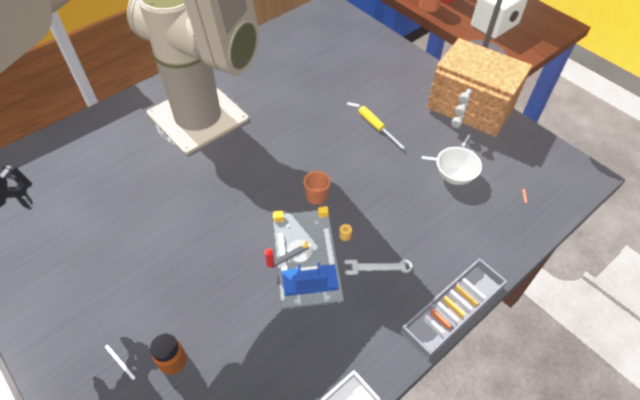

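The top view shows the jig's stops at (293,222) and (329,245), the knob at (368,207), the plate near (352,170), and the cup at (281,245), just ahead of the jig. In the scene view the knob is at (269,257). Next I compute the jig frame.

```bash
cat > meas.py <<'E'
from h import *
import sys
def tri(s1,p1,s2,p2):
    c1,d1=ray(s1,*p1);c2,d2=ray(s2,*p2)
    A=np.c_[d1,-d2];k=np.linalg.lstsq(A,c2-c1,rcond=None)[0]
    a=c1+k[0]*d1;b=c2+k[1]*d2
    return (a+b)/2,np.linalg.norm(a-b)
def pick(s,lo,hi,box):
    x0,y0,x1,y1=box
    return sorted([tuple(c) for st,c,_ in blobs(s,lo,hi) if x0<c[0]<x1 and y0<c[1]<y1])
Y=((22,140,100),(34,255,255));Rd=((0,150,80),(6,255,255))
def frame():
    T=snap('top');S=snap('scene')
    yt=pick(T,*Y,(280,205,345,260)); ys=pick(S,*Y,(260,195,340,225))
    L,Rr=[onz(T,*p,30) for p in yt]   # left stop, right stop (image left = +y)
    return T,S,yt,ys
if __name__=='__main__':
    T,S,yt,ys=frame()
    for a in yt: print('top',onz(T,*a,32).round(1))
    for a in ys: print('scn',onz(S,*a,28).round(1))
    kt=pick(T,*Rd,(280,150,400,260));ks=pick(S,*Rd,(240,220,340,290))
    print('knob top z90',onz(T,*kt[0],88).round(1),'scn z62',onz(S,*ks[0],62).round(1))
    if len(kt) and len(ks): print(tri(T,kt[0],S,ks[0]))
    # base plate corners guess and blob plate
    for n,s in(('top',T),('scene',S)):
        b=max([b for b in blobs(s,(100,120,50),(125,255,255)) if 270<b[1][0]<380 and 150<b[1][1]<300],key=lambda b:b[0][4])
        q=cv2.boxPoints(cv2.minAreaRect(np.argwhere(b[2])[:,::-1].astype(np.float32)))
        print(n,'blue',[onz(s,*p,30)[:2].round(1).tolist() for p in q])
    img=T['img'][140:265,255:400][:,:,::-1];a=cv2.resize(img,None,fx=5.5,fy=4.8*5.5/4.8,interpolation=cv2.INTER_CUBIC)
    cv2.imwrite('pics/topc.png',cv2.resize(img,(145*4,125*4),interpolation=cv2.INTER_CUBIC))
E
python3 meas.py
```

```text
top [514.3  42.   32. ]
top [453.7 -53.3  32. ]
scn [452.8 -49.5  28. ]
scn [514.1  43.9  28. ]
knob top z90 [ 551.8 -151.9   88. ] scn z62 [ 552.4 -151.2   62. ]
(array([ 554.04367443, -153.8032354 ,   67.07870861]), np.float64(2.8283644941920474))
top blue [[646.1, -39.0], [704.9, -77.4], [637.1, -180.1], [578.7, -141.3]]
scene blue [[576.6, -137.0], [643.6, -31.8], [701.9, -73.6], [636.7, -174.6]]
```

View pics/topc.png

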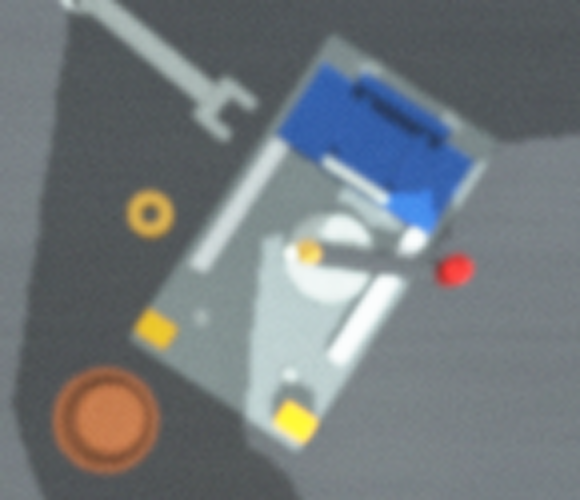

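```bash
cat > plan.py <<'E'
from h import *
P=np.array([569.4,-59.6]);F=147.3
def u(a): a=np.radians(a);return np.array([np.cos(a),np.sin(a)])
def rows(targets,cur=None):
    s=status.sense() if cur is None else None
    p,yaw=(s['tool_pos'],s['tcp_rot'][2]) if cur is None else cur
    print('from',np.round(p,1),round(yaw,1))
    X=np.r_[u(yaw),0];Yv=np.r_[u(yaw-90),0]
    for x,y,z,w in targets:
        d=np.array([x,y,z])-p
        print([round(float(v),2) for v in (d@X/10,d@Yv/10,-d[2]/10)],'rz',round(np.radians((yaw-w+180)%360-180),3), '| world',np.round([x,y,z,w],1))
def cam(phi,off,z):   # phi deg cam angle; finger centre off mm behind
    t=F+phi; return (*(P+95*u(t)+off*u(t+90)),z,t-180)
E
python3 - <<'E'
from plan import *
T=snap('top')
print('cap',onz(T,332,203,36).round(1),'cup',onz(T,281.5,245,65).round(1))
k=np.array([552.5,-152.5])-P; print(np.hypot(*k),(np.degrees(np.arctan2(k[1],k[0]))-F)%360)
rows([cam(112.5,38,150),cam(112.5,38,50)])
E
```

```text
cap [565.5 -61.5  36. ] cup [452.6  71.1  65. ]
94.42467897747919 112.38972625271339
from [ 265.7 -537.7  230.8] 26.3
[45.81, -19.51, 8.08] rz -0.934 | world [ 590.  -159.8  150.    79.8]
[45.81, -19.51, 18.08] rz -0.934 | world [ 590.  -159.8   50.    79.8]
```

```bash
python3 -m handwheel '{"series": [[[4,-2,1,0,0,-0.08,0],[8,-3.5,1.5,0,0,-0.16,0],[12,-5,2,0,0,-0.25,0],[16.5,-7,3,0,0,-0.34,0],[21,-9,4,0,0,-0.43,0],[25.5,-11,5,0,0,-0.52,0],[30,-13,6,0,0,-0.61,0],[34.5,-15,7,0,0,-0.7,0],[39,-17,7.5,0,0,-0.8,0],[43,-18.5,8,0,0,-0.88,0],[45.8,-19.5,8.1,0,0,-0.934,0],[45.8,-19.5,8.1,0,0,-0.934,0]]]}' 60
python3 - <<'E'
from plan import *
rows([cam(112.5,38,150),cam(112.5,38,50)])
T=snap('top','app.png');S=snap('scene','apps.png')
c=np.vstack([T['img'][120:270,240:480],S['img'][180:330,200:440]])[:,:,::-1]
cv2.imwrite('pics/app.png',cv2.resize(c,None,fx=2,fy=2))
E
```

```text
time: 1.75
tool_pos: [590.9, -158.4, 149.8]
tcp_rot: [-180.0, -0.0, 80.0]
ft_force: [0.3, -0.8, -0.6]
finger_gap: 0.3
grip_force: 0.0
from [ 590.9 -158.4  149.8] 80.0
[-0.15, -0.06, -0.02] rz 0.003 | world [ 590.  -159.8  150.    79.8]
[-0.15, -0.06, 9.98] rz 0.003 | world [ 590.  -159.8   50.    79.8]
```

View pics/app.png

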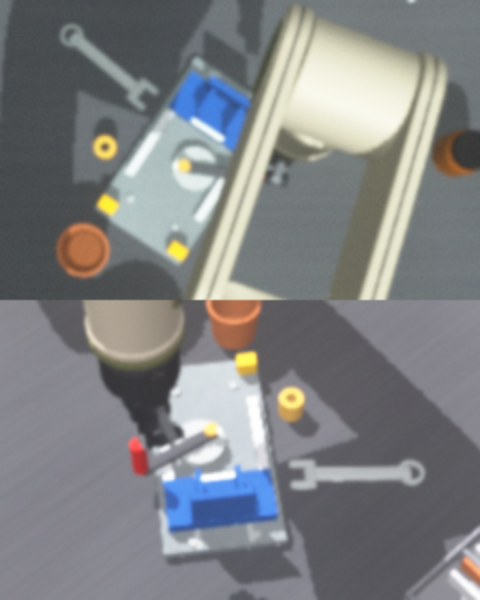

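The fingers look to be on the far side of the knob, as planned. The knob in the scene crop is at (138,457) and the fingertips are around (160,435). I'll descend and check that the tips clear the knob.

```bash
python3 -m handwheel '{"series": [[[-0.1,0,2,0,0,0,0],[-0.1,0,4,0,0,0,0],[-0.1,0,6,0,0,0,0],[-0.1,0,8,0,0,0,0],[-0.1,0,10,0,0,0,0],[-0.1,0,10,0,0,0,0]]]}'
python3 - <<'E'
from plan import *
S=snap('scene')
for p in ((590,-158,150),(590,-158,50),(552.5,-152.5,62)):
    x=S['R']@np.array(p)+S['t'];x=x[:2]/x[2];x=x*(1+S['k1']*(x@x));print((S['mtx']@np.r_[x,1])[:2].round(1))
cv2.imwrite('pics/down.png',cv2.resize(S['img'][200:320,210:370][:,:,::-1],None,fx=4,fy=4))
rows([cam(a,23.5,50) for a in (108,102,96,90,84,78,72,66,60,54,48,42,36,30,24,18,12,6,0)])
E
```

```text
time: 2.6
tool_pos: [588.1, -160.6, 47.5]
tcp_rot: [-179.7, -0.0, 79.8]
ft_force: [-0.2, 0.6, -1.1]
finger_gap: 0.3
grip_force: 0.0
[274.2 249.2]
[277.  272.4]
[268.4 257.3]
from [ 589.1 -161.    49.1] 79.8
[-0.03, -2.14, -0.09] rz 0.079 | world [ 568.  -157.5   50.    75.3]
[-0.14, -3.16, -0.09] rz 0.183 | world [ 557.8 -156.8   50.    69.3]
[-0.15, -4.18, -0.09] rz 0.288 | world [ 547.7 -155.    50.    63.3]
[-0.05, -5.2, -0.09] rz 0.393 | world [ 537.9 -152.2   50.    57.3]
[0.16, -6.2, -0.09] rz 0.498 | world [ 528.3 -148.4   50.    51.3]
[0.47, -7.18, -0.09] rz 0.602 | world [ 519.3 -143.7   50.    45.3]
[0.88, -8.12, -0.09] rz 0.707 | world [ 510.8 -138.    50.    39.3]
[1.39, -9.01, -0.09] rz 0.812 | world [ 502.9 -131.4   50.    33.3]
[1.98, -9.84, -0.09] rz 0.916 | world [ 495.8 -124.1   50.    27.3]
[2.66, -10.61, -0.09] rz 1.021 | world [ 489.4 -116.    50.    21.3]
[3.42, -11.3, -0.09] rz 1.126 | world [ 484.  -107.3   50.    15.3]
[4.24, -11.9, -0.09] rz 1.231 | world [479.4 -98.1  50.    9.3]
[5.13, -12.42, -0.09] rz 1.335 | world [475.9 -88.5  50.    3.3]
[6.06, -12.85, -0.09] rz 1.44 | world [473.4 -78.6  50.   -2.7]
[7.03, -13.17, -0.09] rz 1.545 | world [471.9 -68.5  50.   -8.7]
[8.03, -13.39, -0.09] rz 1.649 | world [471.5 -58.2  50.  -14.7]
[9.05, -13.5, -0.09] rz 1.754 | world [472.2 -48.   50.  -20.7]
[10.07, -13.51, -0.09] rz 1.859 | world [474.  -37.9  50.  -26.7]
[11.09, -13.41, -0.09] rz 1.964 | world [476.8 -28.1  50.  -32.7]
```

View pics/down.png

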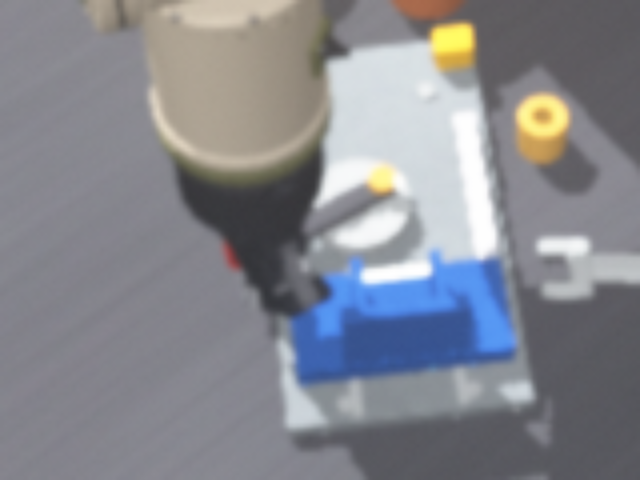

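The fingers are down behind the knob, with the tip near crop (295,300) and the red just visible at (233,250). The lever hasn't moved. I'll start the first part of the arc.

```bash
python3 -m handwheel '{"series": [[[0,-1,0,0,0,0.03,0],[0,-2.1,0,0,0,0.08,0],[-0.1,-2.6,0,0,0,0.13,0],[-0.14,-3.2,0,0,0,0.18,0],[-0.15,-3.7,0,0,0,0.235,0],[-0.15,-4.2,0,0,0,0.29,0],[-0.1,-4.7,0,0,0,0.34,0],[-0.05,-5.2,0,0,0,0.393,0],[0.05,-5.7,0,0,0,0.445,0],[0.16,-6.2,0,0,0,0.498,0],[0.3,-6.7,0,0,0,0.55,0],[0.47,-7.2,0,0,0,0.602,0]]]}'
python3 - <<'E'
from plan import *
T=snap('top','a1t.png');S=snap('scene','a1s.png')
c=np.vstack([T['img'][120:270,240:480],S['img'][180:330,200:440]])[:,:,::-1]
cv2.imwrite('pics/a1.png',cv2.resize(c,None,fx=2,fy=2))
rows([cam(a,23.5,50) for a in range(75,-1,-5)])
E
```

```text
time: 4.15
tool_pos: [520.7, -145.4, 52.4]
tcp_rot: [179.7, -0.0, 45.1]
ft_force: [-0.3, -6.0, 1.7]
finger_gap: 0.2
grip_force: 2.6
from [ 520.4 -144.9   52.2] 45.2
[-0.1, -0.66, 0.22] rz 0.051 | world [ 515.  -140.9   50.    42.3]
[-0.23, -1.51, 0.22] rz 0.138 | world [ 508.1 -135.9   50.    37.3]
[-0.28, -2.36, 0.22] rz 0.225 | world [ 501.7 -130.2   50.    32.3]
[-0.26, -3.21, 0.22] rz 0.312 | world [ 495.8 -124.1   50.    27.3]
[-0.16, -4.06, 0.22] rz 0.4 | world [ 490.4 -117.4   50.    22.3]
[0.01, -4.9, 0.22] rz 0.487 | world [ 485.7 -110.3   50.    17.3]
[0.25, -5.72, 0.22] rz 0.574 | world [ 481.6 -102.8   50.    12.3]
[0.56, -6.51, 0.22] rz 0.661 | world [478.2 -95.   50.    7.3]
[0.95, -7.28, 0.22] rz 0.749 | world [475.4 -86.9  50.    2.3]
[1.39, -8.0, 0.22] rz 0.836 | world [473.4 -78.6  50.   -2.7]
[1.9, -8.69, 0.22] rz 0.923 | world [472.1 -70.2  50.   -7.7]
[2.46, -9.33, 0.22] rz 1.01 | world [471.6 -61.6  50.  -12.7]
[3.08, -9.92, 0.22] rz 1.098 | world [471.8 -53.1  50.  -17.7]
[3.75, -10.45, 0.22] rz 1.185 | world [472.7 -44.6  50.  -22.7]
[4.46, -10.92, 0.22] rz 1.272 | world [474.4 -36.2  50.  -27.7]
[5.21, -11.33, 0.22] rz 1.36 | world [476.8 -28.1  50.  -32.7]
```

View pics/a1.png

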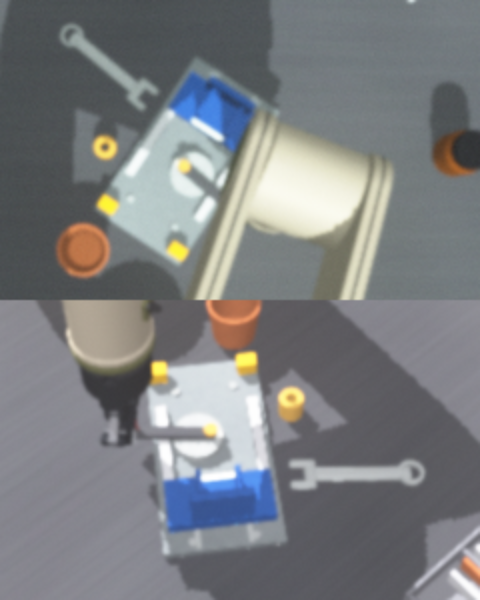

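The push works: the lever now points left in the scene crop, from (210,430) to the knob at (135,428), and nothing else has moved. I'll continue to about 20°.

```bash
python3 -m handwheel '{"series": [[[-0.1,-0.66,0.1,0,0,0.05,0],[-0.23,-1.5,0.2,0,0,0.14,0],[-0.28,-2.35,0.2,0,0,0.225,0],[-0.26,-3.2,0.2,0,0,0.31,0],[-0.16,-4.05,0.2,0,0,0.4,0],[0,-4.9,0.2,0,0,0.487,0],[0.25,-5.7,0.2,0,0,0.574,0],[0.56,-6.5,0.2,0,0,0.66,0],[0.95,-7.28,0.2,0,0,0.75,0],[1.39,-8,0.2,0,0,0.836,0],[1.9,-8.7,0.2,0,0,0.923,0],[2.2,-9,0.2,0,0,0.965,0]]]}'
python3 - <<'E'
from plan import *
T=snap('top','a2t.png');S=snap('scene','a2s.png')
for n,s in(('t',T),('s',S)):
  for lo,hi in(((0,150,80),(6,255,255)),((174,150,80),(180,255,255))):
    for st,c,_ in blobs(s,lo,hi,5):
      if 240<c[0]<400 and 150<c[1]<300: print(n,st,c.round(1),onz(s,*c,62).round(1))
c=np.vstack([T['img'][120:270,240:480],S['img'][180:330,200:440]])[:,:,::-1]
cv2.imwrite('pics/a2.png',cv2.resize(c,None,fx=2,fy=2))
rows([cam(a,23.5,50) for a in (20,16,12,9,6,3,0)])
E
```

```text
time: 5.75
tool_pos: [469.3, -65.1, 50.7]
tcp_rot: [179.9, 0.2, -10.0]
ft_force: [-28.1, -0.4, 33.0]
finger_gap: 0.1
grip_force: 18.0
s [283 206   5  13  54] [285.4 212.3] [479.7 -45.6  62. ]
from [469.3 -64.7  50.6] -10.0
[0.17, -0.34, 0.06] rz 0.048 | world [471.6 -61.6  50.  -12.7]
[0.06, -1.01, 0.06] rz 0.117 | world [471.7 -54.8  50.  -16.7]
[0.0, -1.69, 0.06] rz 0.187 | world [472.2 -48.   50.  -20.7]
[-0.01, -2.2, 0.06] rz 0.24 | world [473.  -42.9  50.  -23.7]
[-0.0, -2.72, 0.06] rz 0.292 | world [474.  -37.9  50.  -26.7]
[0.04, -3.23, 0.06] rz 0.344 | world [475.2 -32.9  50.  -29.7]
[0.1, -3.74, 0.06] rz 0.397 | world [476.8 -28.1  50.  -32.7]
```

View pics/a2.png

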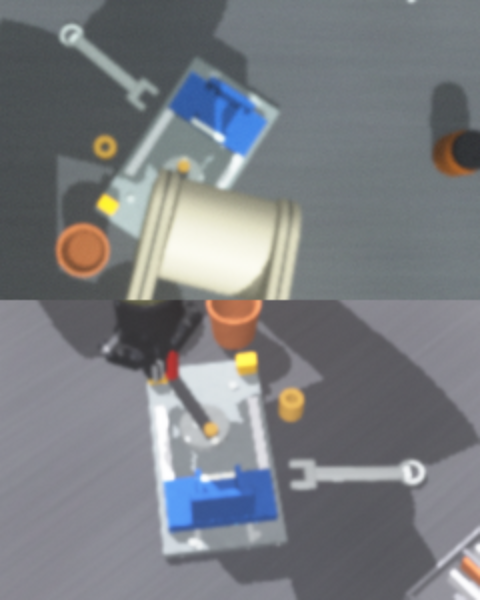

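The lever now points towards the front, with the knob at scene crop (172,366), about 24° short of 0. The force reading is unexpectedly high, so I'm checking it before going on.

Run:
```python
from h import *
s=status.sense();print({k:np.round(v,2) for k,v in s.items()})
S=snap('scene')
cv2.imwrite('pics/z.png',cv2.resize(S['img'][170:260,230:350][:,:,::-1],None,fx=6,fy=6,interpolation=cv2.INTER_CUBIC))
```

```text
{'time': np.float64(5.85), 'joint_pos': array([-1.4000e+01, -2.1100e+00,  1.1494e+02, -6.0000e-02,  6.7410e+01,
        8.5990e+01]), 'qd': array([-0.28,  0.12,  0.05,  0.28,  0.02, -2.14]), 'joint_efforts': array([  0.84, -32.78, -43.65,   1.19,  -8.51,   1.1 ]), 'tool_pos': array([469.29, -64.67,  50.65]), 'tcp_rot': array([179.96,   0.25,  -9.97]), 'ft_force': array([-26.68,   1.45,  32.76]), 'wrist_torque': array([0.74, 3.55, 0.44]), 'grip_force': np.float64(17.12), 'finger_gap': np.float64(0.08)}
```

View pics/z.png

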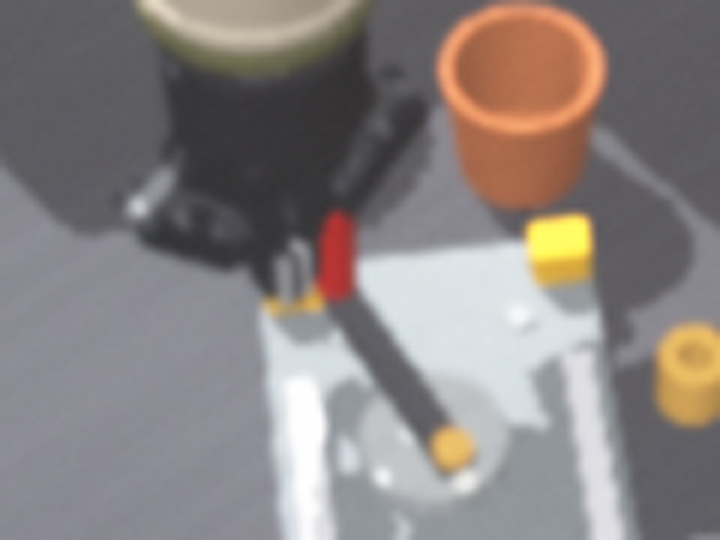

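The load is real and steady. The gripper's wide knuckle is probably resting on the knob's top, which stands at 90 mm. I'll back off the knob a little and raise the tool.

```bash
python3 -m handwheel '{"series": [[[0,0.2,0,0,0,0,0],[0,0.4,-0.3,0,0,0,0],[0,0.5,-0.7,0,0,0,0],[0,0.5,-1.2,0,0,0,0],[0,0.5,-1.5,0,0,0,0],[0,0.5,-1.5,0,0,0,0]]]}'
python3 -c "
from h import *
s=status.sense();print({k:np.round(s[k],2) for k in('tool_pos','tcp_rot','ft_force','wrist_torque','grip_force','finger_gap')})"
```

```text
time: 6.65
tool_pos: [470.7, -69.9, 63.6]
tcp_rot: [180.0, -0.0, -10.0]
ft_force: [0.8, 0.8, -0.1]
finger_gap: -0.2
grip_force: 0.0
{'tool_pos': array([470.7 , -69.89,  63.6 ]), 'tcp_rot': array([ 1.80e+02, -3.00e-02, -9.98e+00]), 'ft_force': array([ 0.75,  0.82, -0.07]), 'wrist_torque': array([-0.  , -0.03,  0.02]), 'grip_force': np.float64(0.0), 'finger_gap': np.float64(-0.17)}
```

Run:
```python
from plan import *
rows([cam(a,23.5,63.5) for a in (24,20,16,12,9,6,3,0)])
```

```text
from [470.7 -69.9  63.6] -10.0
[0.1, -0.16, 0.01] rz -0.022 | world [471.9 -68.5  63.5  -8.7]
[-0.06, -0.83, 0.01] rz 0.048 | world [471.6 -61.6  63.5 -12.7]
[-0.17, -1.5, 0.01] rz 0.117 | world [471.7 -54.8  63.5 -16.7]
[-0.23, -2.18, 0.01] rz 0.187 | world [472.2 -48.   63.5 -20.7]
[-0.24, -2.69, 0.01] rz 0.24 | world [473.  -42.9  63.5 -23.7]
[-0.23, -3.21, 0.01] rz 0.292 | world [474.  -37.9  63.5 -26.7]
[-0.19, -3.72, 0.01] rz 0.344 | world [475.2 -32.9  63.5 -29.7]
[-0.13, -4.23, 0.01] rz 0.397 | world [476.8 -28.1  63.5 -32.7]
```

```bash
python3 -m handwheel '{"series": [[[0.1,-0.3,0,0,0,0,0],[0,-0.8,0,0,0,0.05,0],[0,-1.2,0,0,0,0.08,0],[0,-1.5,0,0,0,0.117,0],[-0.05,-1.9,0,0,0,0.15,0],[-0.05,-2.2,0,0,0,0.187,0]]]}'
cat > camang.py <<'E'
from plan import *
S=snap('scene')
h=cv2.cvtColor(S['img'],cv2.COLOR_RGB2HSV)
for b in blobs(S,(0,150,80),(6,255,255),10):
    if 240<b[1][0]<360 and 150<b[1][1]<290:
        pts=np.argwhere(b[2])[:,::-1];lo=pts[pts[:,1]>=pts[:,1].max()-1].mean(0)
        k=onz(S,lo[0],lo[1]-3,38);d=k[:2]-P
        print('knob',b[0],'base',k.round(1),'r',np.hypot(*d).round(1),'phi',(np.degrees(np.arctan2(d[1],d[0]))-F).round(1))
s=status.sense();print(s['tool_pos'].round(1),s['ft_force'].round(1),s['grip_force'])
E
python3 camang.py
```

```text
time: 7.4
tool_pos: [472.8, -48.1, 62.7]
tcp_rot: [179.9, 0.1, -20.8]
ft_force: [-4.0, -2.6, 1.2]
finger_gap: 0.1
grip_force: 1.8
knob [289 201   6  16  75] base [476.  -24.1  38. ] r 99.9 phi 11.9
[473.  -47.8  62.7] [-2.7 -1.2  0.7] 1.3002270832657814
```

```bash
python3 -m handwheel '{"series": [[[0,-0.4,0,0,0,0.04,0],[-0.1,-0.8,0,0,0,0.08,0],[-0.1,-1.2,0,0,0,0.12,0],[-0.2,-1.5,0,0,0,0.155,0]]]}'
python3 -m handwheel '{"series": [[[0,0.8,0,0,0,0,0],[0,1.6,-1,0,0,0,0],[0,2,-4,0,0,0,0],[0,3,-8,0,0,0,0],[0,8,-13,0,0,0,0],[0,13,-15,0,0,0,0],[0,18,-15,0,0,0,0],[0,22,-15,0,0,0,0],[0,22,-15,0,0,0,0]]]}'
python3 camang.py
python3 - <<'E'
from h import *
T=snap('top');S=snap('scene')
c=[cv2.resize(i[:,:,::-1],(560,400) if 0 else None,fx=3.6,fy=3.6,interpolation=cv2.INTER_CUBIC) for i in (T['img'][175:255,270:390],S['img'][180:260,250:370])]
cv2.imwrite('pics/b.png',np.vstack(c)); 
for st,x,_ in blobs(T,(0,150,80),(6,255,255),5):
    if 280<x[0]<390 and 190<x[1]<260: print(x,onz(T,*x,88))
E
```

```text
time: 7.95
tool_pos: [476.6, -33.5, 62.7]
tcp_rot: [179.9, 0.1, -29.6]
ft_force: [0.0, -4.0, -1.5]
finger_gap: 0.3
grip_force: 1.5
time: 9.07
tool_pos: [367.2, -227.1, 214.3]
tcp_rot: [180.0, -0.1, -29.8]
ft_force: [-0.6, 0.6, -0.2]
finger_gap: 0.3
grip_force: 0.0
knob [294 197   7  18  99] base [481.2  -8.3  38. ] r 102.0 phi 2.5
[ 367.9 -225.9  214.1] [-0.6  0.7  0.3] 0.0
[314.19047619 232.95238095] [484.41848028 -13.31031082  88.        ]
```

View pics/b.png

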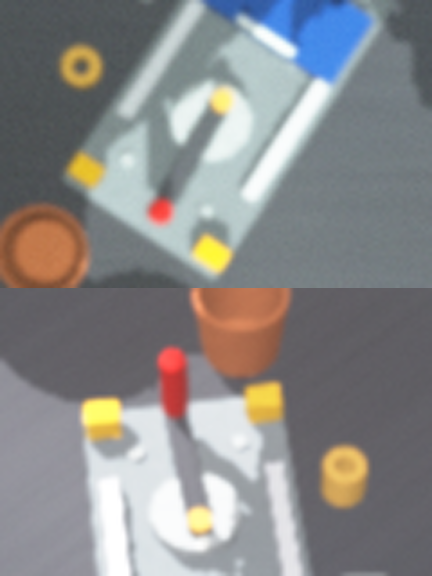

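The lever now points almost straight forward. In the top crop the knob is at (160,211), between the stops at (86,170) and (212,254), which leaves about 3° still to go. I'll return along the same path and push 5–6 mm more.

```bash
python3 -m handwheel '{"series": [[[0,-5,0,0,0,0,0],[0,-10,0,0,0,0,0],[0,-15,3,0,0,0,0],[0,-19,7,0,0,0,0],[0,-20,11,0,0,0,0],[0,-20.4,14,0,0,0,0],[0,-21,15,0,0,0,0],[0,-21.6,15,0,0,0.02,0],[0,-22,15,0,0,0.03,0],[0,-22.3,15,0,0,0.04,0],[0,-22.55,15,0,0,0.05,0],[0,-22.55,15,0,0,0.05,0]]]}'
python3 -m handwheel '{"series": [[[0,0.8,0,0,0,0,0],[0,1.6,-1,0,0,0,0],[0,2,-4,0,0,0,0],[0,3,-8,0,0,0,0],[0,8,-13,0,0,0,0],[0,13,-16,0,0,0,0],[0,18,-16,0,0,0,0],[0,22,-16,0,0,0,0],[0,22,-16,0,0,0,0]]]}'
cat > chk.py <<'E'
from plan import *
from meas import pick,Y,Rd
T=snap('top');S=snap('scene')
for n,s,b,z in(('top',T,(280,205,345,260),32),('scn',S,(260,195,340,225),28)):
    q=[onz(s,*p,z)[:2] for p in pick(s,*Y,b)]
    if len(q)!=2: print(n,len(q));continue
    A,B=(q if q[0][0]>q[1][0] else q[::-1]) # A = left stop (+y)
    lat=(B-A)/np.linalg.norm(B-A)
    if n=='top': k=[onz(s,*x,88)[:2] for x in pick(s,*Rd,(280,190,390,260))]
    else:
        bb=[b for b in blobs(s,*Rd,10) if 240<b[1][0]<360 and 150<b[1][1]<290]
        k=[]
        for b in bb:
            p=np.argwhere(b[2])[:,::-1];lo=p[p[:,1]>=p[:,1].max()-1].mean(0);k.append(onz(s,lo[0],lo[1]-3,38)[:2])
    for x in k: print(n,'knob',x.round(1),'mid',((A+B)/2).round(1),'phi deg',np.degrees(np.arcsin((x-(A+B)/2)@lat/95)).round(1))
for s,n in((T,'top'),(S,'scn')):
    b=[b for b in blobs(s,(100,120,50),(125,255,255)) if 270<b[1][0]<380 and 150<b[1][1]<300]
    if b:
        b=max(b,key=lambda b:b[0][4]);q=cv2.boxPoints(cv2.minAreaRect(np.argwhere(b[2])[:,::-1].astype(np.float32)))
        print(n,'blue jig x',[((onz(s,*p,30)[:2]-P)@u(F)).round(1) for p in q])
E
python3 chk.py
```

```text
time: 10.72
tool_pos: [480.6, -28.7, 64.0]
tcp_rot: [-180.0, -0.1, -32.5]
ft_force: [-0.0, -0.8, 1.4]
finger_gap: 0.1
grip_force: 0.7
time: 11.85
tool_pos: [360.4, -216.5, 224.1]
tcp_rot: [180.0, -0.1, -32.7]
ft_force: [0.5, -0.4, -0.5]
finger_gap: 0.2
grip_force: 0.0
scn knob [485.7  -3.3] mid [483.9  -2.9] phi deg -0.4
top blue jig x [np.float64(-53.4), np.float64(-123.7), np.float64(-122.0), np.float64(-52.0)]
scn blue jig x [np.float64(-47.9), np.float64(-47.5), np.float64(-119.1), np.float64(-118.8)]
```

The cam is at 0 (about -0.4°). Next is the carriage.

Run:
```python
from plan import *
q=lambda x,z:(*(P+x*u(F)),z,F-90)
rows([q(-155,200),q(-155,63),q(-128,63),q(-89.5,63)])
```

```text
from [ 361.6 -214.5  223.7] -32.5
[24.68, -24.2, 2.37] rz -1.568 | world [ 699.8 -143.3  200.    57.3]
[24.68, -24.2, 16.07] rz -1.568 | world [ 699.8 -143.3   63.    57.3]
[21.98, -24.2, 16.07] rz -1.568 | world [ 677.1 -128.8   63.    57.3]
[18.13, -24.21, 16.07] rz -1.568 | world [ 644.7 -108.    63.    57.3]
```

```bash
python3 -m handwheel '{"series": [[[2.5,-2.4,0,0,0,-0.16,0],[5,-4.8,0,0,0,-0.32,0],[7.5,-7.2,0,0,0,-0.48,0],[10,-9.6,0,0,0,-0.64,0],[12.5,-12,0,0,0,-0.8,0],[15,-14.5,0,0,0,-0.96,0],[17.5,-17,0.5,0,0,-1.12,0],[20,-19.5,1,0,0,-1.28,0],[22.5,-22,1.5,0,0,-1.43,0],[24.7,-24.2,2.4,0,0,-1.57,0],[24.7,-24.2,2.4,0,0,-1.57,0],[24.7,-24.2,2.4,0,0,-1.57,0]]]}'
python3 -m handwheel '{"series": [[[0,0,2.5,0,0,0,0],[0,0,5,0,0,0,0],[0,0,7.5,0,0,0,0],[0,0,10,0,0,0,0],[0,0,12.5,0,0,0,0],[0,0,13.6,0,0,0,0],[0,0,13.6,0,0,0,0]]]}'
python3 - <<'E'
from plan import *
q=lambda x,z:(*(P+x*u(F)),z,F-90)
rows([q(-155,63),q(-128,63),q(-89.5,63)])
T=snap('top');S=snap('scene')
c=np.vstack([T['img'][120:270,240:480],S['img'][180:330,200:440]])[:,:,::-1]
cv2.imwrite('pics/c.png',cv2.resize(c,None,fx=2,fy=2))
E
```

```text
time: 13.45
tool_pos: [700.0, -141.4, 199.0]
tcp_rot: [-179.9, 0.0, 57.5]
ft_force: [0.6, -1.2, 0.2]
finger_gap: 0.0
grip_force: 0.0
time: 14.32
tool_pos: [699.5, -142.4, 63.2]
tcp_rot: [-179.9, 0.0, 57.5]
ft_force: [0.0, 0.2, 0.3]
finger_gap: 0.4
grip_force: 0.0
from [ 699.5 -142.4   63.2] 57.5
[-0.06, 0.08, 0.02] rz 0.003 | world [ 699.8 -143.3   63.    57.3]
[-0.05, -2.62, 0.02] rz 0.003 | world [ 677.1 -128.8   63.    57.3]
[-0.04, -6.47, 0.02] rz 0.003 | world [ 644.7 -108.    63.    57.3]
```

View pics/c.png

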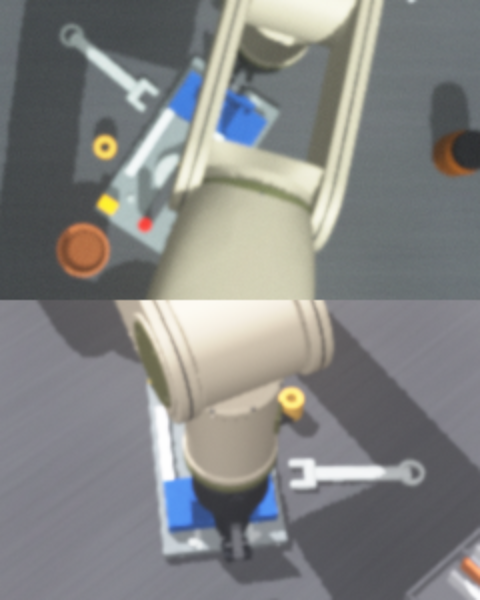

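The fingers are behind the plate on the centre line, with the tips at scene crop (235,545) and the carriage spanning columns 165–275. I'll push now.

```bash
python3 -m handwheel '{"series": [[[0,-1,0,0,0,0,0],[0,-2,0,0,0,0,0],[0,-2.5,0,0,0,0,0],[0,-3,0,0,0,0,0],[0,-3.5,0,0,0,0,0],[0,-4,0,0,0,0,0],[0,-4.4,0,0,0,0,0],[0,-4.8,0,0,0,0,0],[0,-5.2,0,0,0,0,0],[0,-5.6,0,0,0,0,0],[0,-5.9,0,0,0,0,0]]]}'
```

```text
time: 15.8
tool_pos: [650.5, -110.5, 63.6]
tcp_rot: [180.0, -0.0, 57.5]
ft_force: [5.2, 0.6, -0.3]
finger_gap: -0.1
grip_force: 2.2
```

```bash
python3 -m handwheel '{"series": [[[0,-0.1,0,0,0,0,0],[0,-0.2,0,0,0,0,0],[0,-0.3,0,0,0,0,0]]]}'
```

```text
time: 16.18
tool_pos: [648.1, -109.0, 63.5]
tcp_rot: [180.0, -0.0, 57.5]
ft_force: [5.3, 0.3, -1.4]
finger_gap: 0.5
grip_force: 2.1
```

```bash
python3 -m handwheel '{"series": [[[0,-0.1,0,0,0,0,0],[0,-0.2,0,0,0,0,0],[0,-0.3,0,0,0,0,0]]]}'
```

```text
time: 16.55
tool_pos: [645.7, -107.4, 63.6]
tcp_rot: [180.0, -0.0, 57.5]
ft_force: [5.7, 0.6, -1.2]
finger_gap: -0.1
grip_force: 2.1
```

```bash
python3 -m handwheel '{"series": [[[0,-0.1,0,0,0,0,0],[0,-0.2,0,0,0,0,0]]]}'
```

```text
time: 16.8
tool_pos: [643.9, -106.3, 63.5]
tcp_rot: [180.0, -0.0, 57.5]
ft_force: [4.7, 0.7, -0.9]
finger_gap: 0.1
grip_force: 2.1
```

```bash
python3 -m handwheel '{"series": [[[0,-0.1,0,0,0,0,0],[0,-0.2,0,0,0,0,0]]]}'
```

```text
time: 17.05
tool_pos: [642.3, -105.2, 63.5]
tcp_rot: [180.0, -0.0, 57.5]
ft_force: [4.9, 1.1, -0.5]
finger_gap: -0.2
grip_force: 2.1
```

```bash
python3 -m handwheel '{"series": [[[0,-0.1,0,0,0,0,0],[0,-0.1,0,0,0,0,0]]]}'
```

```text
time: 17.3
tool_pos: [641.2, -104.8, 63.5]
tcp_rot: [180.0, -0.0, 57.5]
ft_force: [4.8, 0.3, 0.3]
finger_gap: -0.2
grip_force: 1.7
```

```bash
python3 -m handwheel '{"series": [[[0,-0.1,0,0,0,0,0],[0,-0.2,0,0,0,0,0]]]}'
```

```text
time: 17.55
tool_pos: [640.7, -104.4, 63.7]
tcp_rot: [179.8, -0.0, 57.5]
ft_force: [12.9, -4.4, -5.3]
finger_gap: -0.1
grip_force: 6.2
```

```bash
python3 -m handwheel '{"series": [[[0,-0.1,0,0,0,0,0],[0,-0.2,0,0,0,0,0]]]}'
```

```text
time: 17.8
tool_pos: [640.6, -104.4, 63.8]
tcp_rot: [179.6, -0.1, 57.5]
ft_force: [21.2, -8.0, -11.7]
finger_gap: -0.0
grip_force: 10.8
```

The force rose and the motion stopped, so the carriage is at a hard stop. I'll back off, clear the arm and verify.

```bash
python3 -m handwheel '{"series": [[[0,0.8,0,0,0,0,0],[0,2,0,0,0,0,0],[0,4,0,0,0,0,0],[0,5,-3,0,0,0,0],[0,5,-7,0,0,0,0],[0,5,-12,0,0,0,0],[-2,5,-16,0,0,0,0],[-7,5,-16,0,0,0,0],[-12,5,-16,0,0,0,0],[-17,5,-16,0,0,0,0],[-22,5,-16,0,0,0,0],[-25,5,-16,0,0,0,0]]]}'
python3 chk.py
python3 - <<'E'
from h import *
T=snap('top');S=snap('scene')
c=[cv2.resize(i[:,:,::-1],None,fx=3,fy=3,interpolation=cv2.INTER_CUBIC) for i in (T['img'][160:260,265:395],S['img'][190:290,240:370])]
cv2.imwrite('pics/d.png',np.vstack(c))
E
```

```text
time: 19.3
tool_pos: [543.8, -342.7, 223.0]
tcp_rot: [-179.9, 0.0, 57.4]
ft_force: [0.6, 0.8, 0.3]
finger_gap: 0.0
grip_force: 0.0
top knob [487.7  -8. ] mid [483.5  -5.3] phi deg 0.0
scn knob [485.1  -3.5] mid [483.2  -2.7] phi deg -0.2
top blue jig x [np.float64(-13.0), np.float64(-81.6), np.float64(-81.3), np.float64(-12.9)]
scn blue jig x [np.float64(-6.7), np.float64(-6.8), np.float64(-79.2), np.float64(-78.5)]
```

View pics/d.png

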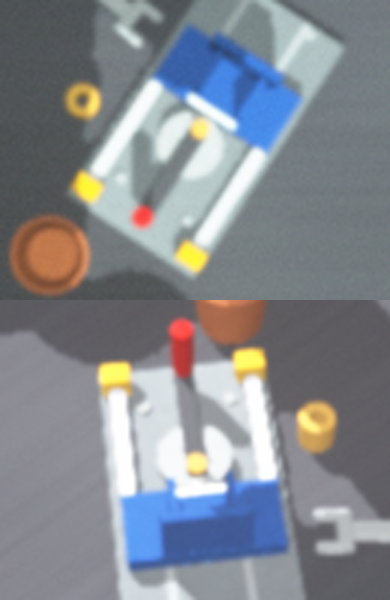

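The fork arms meet both stops, at top crop (90,185) and (192,255). The cam reads 0°, and the bush, cup and wrench haven't moved. I'm handing it in.

```bash
python3 -c "
from bench import r
print(r.hand_in())"
```

```text
the job is handed in; nothing more can be done
None
```

The job is handed in: the cam reads within about 0.5° of its low point and the carriage is home against both stops, at about 19 s with nothing else seen to move, but while pushing the knob the wrist force briefly read about 43 N, probably from the gripper's knuckle resting on the knob top, so the 40 N body limit may have been passed.

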